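# Present a filter slide label end up over the log sheet

### The arm

A 7-joint arm with a two-finger parallel gripper is mounted at the origin on a cart in front of the work surface, level with it; the furniture and walls round the work are solid. World frame = base frame: x ahead of the robot, y to its left, z up, the work surface at z = 0. Lengths are in m, angles in rad, forces in N, time in s.
With the tool pointing down it reaches from about 0.4 to 0.85 m from the base axis. Payload 10.4 kg.
Tool frame: the origin (TCP) lies midway between the tips of the shut fingers; the grasp point (between the pads) lies 19 mm behind it; z points along the fingers, y is the line along which they close (so a half turn about z gives the same grasp; the last joint's range is limited). The gripper opens to 87 mm and grips with 3 to 60 N. Pads are 19 mm wide; open, the fingers measure 117 mm over their backs; the gripper's body (75 mm by 190 mm) begins 51 mm behind the grasp point.
Start: joints at [-1.343, 0.332, -0.065, 1.46, 0.022, 1.35, -0.088], TCP at [0.155, 0.605, 0.223] pointing down, gripper open.
Joint ranges: [-2.6, 2.6], [-0.5, 2.12], [-1.47, 1.34], [0.16, 2.42], [-1.27, 4.41], [0.06, 2.06], [-2.6, 2.6]. Speed limits (rad/s): [2.22, 2.22, 2.79, 2.79, 3.14, 3.14, 3.14].

### API

Orientations are given as a unit quaternion [x, y, z, w].
In Python, from bench import r gives the robot as it stands.
- The arm moves only by the tool apply_moves, never from a script. Its argument "steps" is a list of rows, each a list of 7 numbers: the turn, a rotation vector about the tool's x, y, z in rad, then the shift along the tool's x, y, z in mm, then the opening, from -1 (shut) to 1 (fully open). In form: [[ax, ay, az, x, y, z, claw], ...]. A call has 1 to 20 rows; each row is the pose to reach, as a shift and turn from the pose commanded when the call began, along the tool's axes at that moment; what a row does not reach only later rows make up. A row lasts 1/12 s, in which the tool goes at most 41.7 mm and 7.16 degrees, less where a joint would pass 70% of its speed; a pose out of reach is approached as far as the arm can. A call with a gripper value outside its range is refused whole. The fingers move at their own pace and stop on an object; "force" is the grip in N (left out, the last holds). Time passes only in rows, so rows that repeat a pose let the fingers close. It gives the time, the measured TCP pose, the force, the opening and the grip force at its end, in the units of the state.
- r.read_state(): the state, without advancing time (a new reading comes with each control period).
- r.camera(name): name is "scene" or "side" or "wrist"; returns a dict with "pixels" (384x512x3 uint8, red, green, blue), "z_map" (384x512 float32, m along the optical axis (not along the pixel's ray), 0 where there is no reading), "fovy" (degrees; the focal length in pixels is half the picture's height over the tangent of half this angle, whatever the lens; pixels are square), "cx", "cy" (the principal point, pixels), "position" and "orientation" of the camera in the world. Camera axes: x right, y down, z forward; pixel columns grow to the right and rows downward; lengths in m; the calibration is good to about 2 mm. A picture is of the moment at which its call begins.
- r.close_job(): hands the job in; it is judged then, once.
The state is a dict: "time": time; "joint_positions": joint angles; "joint_vel": joint speeds; "joint_torque": joint torques, N m; "ee_pos": TCP position; "eef_rot": TCP orientation; "ft_force": force on the tool from outside, world axes, zero at the start; "torque": the same for the moment, N m; "width": finger opening in m; "grip_force": force on a finger pad.
Only numpy, scipy, OpenCV 4.12 (cv2) and the standard library are available. Lean on these libraries where they do the work, as an engineer would, in place of code of your own. Each camera call takes 0.05 s, during which the arm holds its last target. There are 200 camera calls.

### The job

Of the two filter slides lying label side up on drying stands, take the one with a notched corner; the notch marks its label end. Grip it across its width by that end, never touching the window part in the middle, and leave the other slide and things alone. Finish while holding it still about 15 cm above the middle of the clipboard, tipped 45 degrees with the label end high and the label side looking upward.

Things in the scene. Friction and masses are not known exactly. Their poses are not given: they have to be found in the camera images.
- slide_mid (a point): centre of the notched filter slide, a stiff grey plastic plate 110 x 34 x 6 mm, about 45 g, balanced loose and level at its middle on a stand. x points along its length to the label end, y across its width, z out of the label side (up at the start). A 10 x 10 mm notch is cut from the label end's corner at +x, -y; both ends bear like frosted panels
- slide_label (a point): point on the same slide in the middle of its label end part: 37 mm from slide_mid along +x, half-way through the thickness. The edges here are straight and 34 mm apart from 18 to 45 mm along x (the notch takes one side beyond); same axes
- blank_mid (a point): centre of the other slide, same size, look and lie, with no notch: to be left alone
- stand_a: steel drying stand fixed to the table under the notched slide: round, 24 mm high, head 28 mm wide, foot 34 mm wide; origin at the centre of its foot, on the table. So the slide's underside is 24 mm above the table
- stand_b: the same sort of stand, under the slide without a notch; the two stands may be either way round
- log_board_mid (a point): middle of the clipboard with the log sheet, lying flat and fixed on the table, 162 x 232 mm, at most 18 mm high at its clip; this point is 5 mm above the table
- filter: small white round syringe filter, 27 mm wide, 19 mm high, standing loose between the stands; origin at its underside; leave alone
- driver: red-handled screwdriver, 136 x 20 x 20 mm, lying loose along the near edge of the table; origin at its underside; leave alone
- slide: the whole notched slide, same axes as slide_mid, origin at the centre of its underside (3 mm under slide_mid)
- slide_window: window part of the notched slide: the middle 36 mm of its length (18 mm either side of slide_mid), full width, with a round white membrane on top; must not be touched, edges included. Origin at the centre of the slide's underside, same axes
- log_board: the whole clipboard, origin at the centre of its underside
- cap: loose white screw cap, 37 mm wide, 18 mm high, lying beyond the stands; origin at its underside; leave alone

How it is judged:
By the outcome, as a careful person would: the job done as asked, in the order asked, and still so for the second after the job is handed in, while the arm keeps its last pose, push and grip.
It also fails if it takes over 29 s, if anything falls off the work surface, if the arm or the gripper's body presses on something with over 40 N, if the wrist force passes 120 N, or if a joint passes its speed limit or range.

## Working session

There is one attempt and no reset: what is moved stays moved. The work goes in short steps, Python scripts to look and compute and a tool call to move; the robot and the scene stay as the last step left them, time stands still between calls to the robot, and variables do not carry over. Pictures are saved under pics/ and viewed, at most 10 in all, crops included, and the job is handed in when it is done.

Besides the shell and the picture viewer there is one more tool, called after "Emit:" as name(argument=value, ...), one argument or row to a line, values as JSON. apply_moves: Moves the arm, as the interface text tells. Its arguments: {"type":"object","properties":{"steps":{"type":"array","items":{"type":"array","items":{"type":"number"}}},"force":{"type":"number"}},"required":["steps"]}

```bash
mkdir -p pics; cat > h.py <<'E'
import numpy as np, cv2
from scipy.spatial.transform import Rotation as R
from bench import r
def snap(n,f):
    c=r.camera(n); cv2.imwrite(f'pics/{f}.png',c['pixels'][:,:,::-1]); np.savez(f'pics/{f}.npz',**c); return c
def load(f): return dict(np.load(f'pics/{f}.npz'))
def px(c,u,v,z=None):
    """pixel -> world; with z: intersect with the plane at that height, else use depth"""
    f=192/np.tan(np.radians(float(c['fovy']))/2)
    d=np.array([(u-c['cx'])/f,(v-c['cy'])/f,1.])
    M=R.from_quat(c['orientation']).as_matrix() if np.shape(c['orientation'])==(4,) else np.array(c['orientation'])
    p=np.array(c['position']); w=M@d
    t=(z-p[2])/w[2] if z is not None else c['z_map'][int(round(v)),int(round(u))]
    return p+t*w
E
python3 - <<'E'
from h import *
for n in ['scene','side','wrist']:
    c=snap(n,n+'0'); print(n,c['fovy'],c['cx'],c['cy'],c['position'],c['orientation'])
s=r.read_state(); print(s['ee_pos'],s['eef_rot'],s['width'],s['time'])
a=np.hstack([cv2.imread('pics/scene0.png')]); 
E
```

```text
scene 57.346475372210826 253.59949501943206 189.30211371609937 [-0.02484872 -0.29047414  0.58244208] [ 0.79255293 -0.42400745  0.20118221 -0.38936262]
side 48.50773495327985 259.24709378391293 197.34363442246445 [ 0.28988706 -0.71519929  0.48895882] [ 0.84781188 -0.15083789  0.07492254 -0.50284149]
wrist 65.90641384820202 255.54412170323286 194.52161466066914 [0.0750155  0.62642313 0.38251002] [0.7808361  0.60574594 0.09359598 0.12085795]
[0.15505462 0.60516679 0.22196696] [ 1.25068720e-01  9.92147943e-01 -5.22163201e-04 -4.02564864e-05] 0.08710303763902835 0.15
```

View pics/scene0.png

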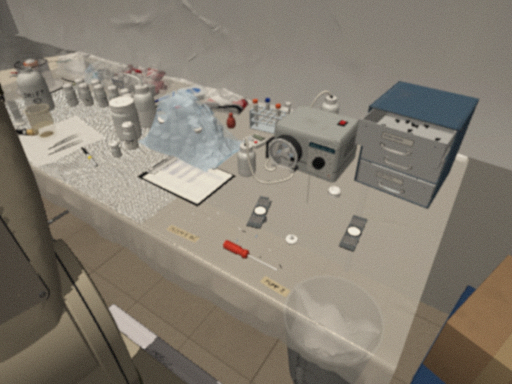

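View pics/side0.png

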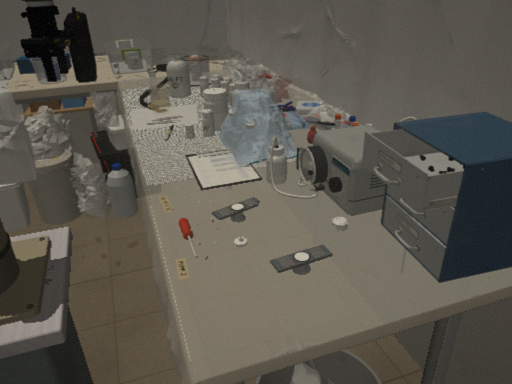

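The scene view shows slides at about (260,212) and (353,232), the clipboard at (187,180), and the cap at (334,190). The side view shows the slides at (236,208) and (302,258). Next I enlarge crops of both views.

```bash
python3 - <<'E'
from h import *
a=cv2.imread('pics/scene0.png');b=cv2.imread('pics/side0.png')
cr=lambda i,u,v:cv2.resize(i[v:v+50,u:u+66],(396,300),interpolation=cv2.INTER_CUBIC)
cv2.imwrite('pics/crops.png',np.vstack([np.hstack([cr(a,228,187),cr(a,320,207)]),np.hstack([cr(b,203,183),cr(b,269,233)])]))
a,b=load('scene0'),load('side0')
for c,l in((a,[(260,212),(353,232),(187,180),(334,190),(292,239)]),(b,[(236,208),(302,258),(222,168),(340,223),(240,241)])):
    for q in l: print(q,px(c,*q).round(3))
E
```

```text
(260, 212) [0.492 0.048 0.031]
(353, 232) [ 0.549 -0.159  0.031]
(187, 180) [0.518 0.307 0.004]
(334, 190) [ 0.683 -0.057  0.017]
(292, 239) [ 0.474 -0.049  0.013]
(236, 208) [0.492 0.045 0.031]
(302, 258) [ 0.552 -0.163  0.029]
(222, 168) [0.53  0.307 0.006]
(340, 223) [ 0.681 -0.067  0.015]
(240, 241) [ 0.471 -0.051  0.014]
```

View pics/crops.png

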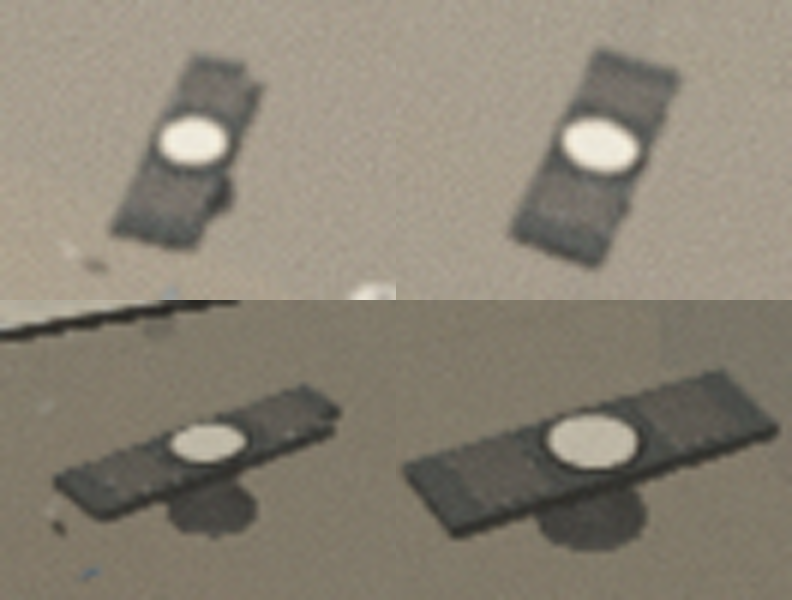

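Left slide (nearer, centre about (0.492, 0.047)) has the notch at its far right corner in both views. Its label end therefore points away from the robot. Next: its pose, the clipboard middle and the clutter heights.

```bash
cat >> h.py <<'E'
def cloud(c):
    f=192/np.tan(np.radians(float(c['fovy']))/2); z=c['z_map']; v,u=np.mgrid[:384,:512]
    q=np.stack([(u-c['cx'])/f*z,(v-c['cy'])/f*z,z],-1)
    p=q@R.from_quat(c['orientation']).as_matrix().T+c['position']; p[z<=0]=np.nan; return p
E
python3 - <<'E'
from h import *
hm={}
for n in('scene0','side0'):
    c=load(n);p=cloud(c);g=c['pixels'].astype(float).mean(-1)
    # centre by membrane and near corners, from crops
    m=(np.hypot(p[...,0]-.492,p[...,1]-.047)<.07)&(p[...,2]>.022)&(p[...,2]<.037)
    q=p[m][:,:2]; rc=cv2.minAreaRect((q*1000).astype(np.float32)); 
    d=q-q.mean(0); w,V=np.linalg.eigh(d.T@d)
    print(n,m.sum(),rc,'pca ang',np.degrees(np.arctan2(V[1,1],V[0,1])),q.mean(0))
    w=m&(g>190); print(' membrane',p[w].mean(0).round(4),w.sum())
    for x,y,z in p[(~np.isnan(p[...,0]))].reshape(-1,3):
        k=(round(x*20),round(y*20)); hm[k]=max(hm.get(k,0),z)
print('rows x 0.1.., cols y -.3...8 (cm)')
for i in range(2,19): print('%.2f'%(i/20),' '.join('%3d'%round(100*hm.get((i,j),-.01)) for j in range(-5,18)))
f=lambda x,y,ox,oy:(ox+(x+.5)/6-.5,oy+(y+.5)/6-.5)
A=load('scene0');B=load('side0')
for nm,c,o,l in(('scene',A,(228,187),[(112,233),(192,248),(193,55),(193,140)]),('side',B,(203,183),[(55,182),(103,220),(303,85),(208,142)])):
    print(nm,[px(c,*f(*q,*o),.030).round(4) for q in l])
E
```

```text
scene0 470 ((497.6217346191406, 52.61698913574219), (112.19719696044922, 34.36962890625), 16.57542610168457) pca ang -162.74979952056867 [0.49173452 0.05030936]
 membrane [0.4983 0.0533 0.0304] 56
side0 498 ((495.9996032714844, 50.72272872924805), (110.55613708496094, 37.681880950927734), 16.798330307006836) pca ang -162.67150876837798 [0.49286346 0.0466683 ]
 membrane [nan nan nan] 0
rows x 0.1.., cols y -.3...8 (cm)
0.10  -1  -1   0   2   2  46  47   2   0  -1  -1  -1   0   0   0  34  39  42   0   0   0   0   0
0.15  -1  -1   0   0   0   0   0   0   0  -1  -1  -1   0   0   0  34  42  42  31   0   0   0   0
0.20  -1  -1  -1  -1  -1  -1  -1  -1  -1  -1  -1   0   0   0   0   0  42  42  34  34   0   0   0
0.25  -1  -1  -1  -1  -1  -1  -1  -1  -1  -1  -1   0   0   0   0   0   0   0   0   0   0   0   0
0.30   0   0   0   0   0   0   0   0   0   0   0   0   1   1   0   1   1   1   1   1   1   1   1
0.35   0   0   0   0   0   2   2   0   0   0   0   1   1   1   1   1   1   1   1   1   1   1   1
0.40   0   0   0   0   2   2   2   0   0   0   0   1   1   1   1   1   1   2   1   1   1   1  10
[... 619 characters left out ...]
  14   1   4   6  11  13  15  15  -1  -1   8  -1  -1   9   9
0.80  22  22  22  22  14  14  14  14  14   0   2   2   0   3   0   2   2  -1  -1   2  11  11  11
0.85  22  22  22  22  14  14  14  14  14  -1   6  10  10   5   0   2   2   2   2  13  14  13  19
0.90  22  22  22  22   0  -1  -1  -1  -1  11  11  11  10   0   2   5   5   4   2  13  13  14  14
scene [array([0.4385, 0.0499, 0.03  ]), array([0.4484, 0.0204, 0.03  ]), array([0.5442, 0.0827, 0.03  ]), array([0.4995, 0.0534, 0.03  ])]
side [array([0.4395, 0.0468, 0.03  ]), array([0.4488, 0.016 , 0.03  ]), array([0.5428, 0.0811, 0.03  ]), array([0.4975, 0.0536, 0.03  ])]<stdin>:10: RuntimeWarning: Mean of empty slice.
  ret = um.true_divide(
```

```bash
python3 - <<'E'
from h import *
a=cv2.imread('pics/scene0.png');b=cv2.imread('pics/side0.png')
cr=lambda i,u,v:cv2.resize(i[v:v+75,u:u+100],(400,300),interpolation=cv2.INTER_CUBIC)
w=cv2.resize(cv2.imread('pics/wrist0.png'),(400,300))
cv2.imwrite('pics/crops2.png',np.hstack([cr(a,136,137),cr(b,175,130)]))
E
```

```text
(no output)
```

View pics/crops2.png

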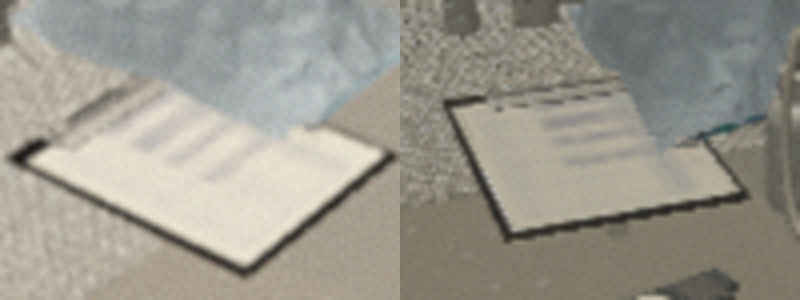

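```bash
cat >> h.py <<'E'
def goal(P,Rm):
    """rotvec (tool) and shift mm (tool) from current measured pose to TCP pose P,Rm"""
    s=r.read_state(); C=R.from_quat(s['eef_rot']); T=R.from_matrix(Rm)
    return (C.inv()*T).as_rotvec().round(3), (C.inv().apply(np.array(P)-s['ee_pos'])*1000).round(1)
def frame(psi,tilt=0):
    S=R.from_euler('z',psi,degrees=True)*R.from_euler('y',-tilt,degrees=True) # slide axes
    M=S.as_matrix(); return M, np.stack([-M[:,0],M[:,1],-M[:,2]],1)
E
python3 - <<'E'
from h import *
f=lambda x,y,ox,oy:(ox+(x+.5)/4-.5,oy+(y+.5)/4-.5)
for n,o,l in(('scene0',(136,137),[(18,157),(247,272),(393,155)]),('side0',(175,130),[(47,100),(108,238),(346,195)])):
    c=load(n);k=[px(c,*f(*q,*o),.004) for q in l]
    print(n,[a.round(4) for a in k],'mid',((k[0]+k[2])/2).round(4),'sides',np.linalg.norm(k[0]-k[1]),np.linalg.norm(k[2]-k[1]))
S,T=frame(17)
g=np.array([.497,.052,.027])+.034*S[:,0]
for z in(.17,.09): print(goal(g+[0,0,z-.019],T), g)
E
```

```text
scene0 [array([0.4601, 0.4323, 0.004 ]), array([0.4542, 0.2132, 0.004 ]), array([0.6072, 0.2113, 0.004 ])] mid [0.5336 0.3218 0.004 ] sides 0.2192370840138409 0.1530424868808026
side0 [array([0.4579, 0.44  , 0.004 ]), array([0.4519, 0.2104, 0.004 ]), array([0.6075, 0.2112, 0.004 ])] mid [0.5327 0.3256 0.004 ] sides 0.22959964249103046 0.15554761006044696
(array([-0.001, -0.   , -0.548]), array([-497.6, -433.3,   44.4])) [0.52951436 0.06194064 0.027     ]
(array([-0.001, -0.   , -0.548]), array([-497.6, -433.2,  124.4])) [0.52951436 0.06194064 0.027     ]
```

Emit:
apply_moves(
  steps=[
    [0,0,-0.03,-28,-24,3,0.4],
    [0,0,-0.06,-56,-48,5,0.4],
    [0,0,-0.09,-84,-73,8,0.4],
    [0,0,-0.12,-112,-97,10,0.4],
    [0,0,-0.15,-140,-121,13,0.4],
    [0,0,-0.18,-168,-145,15,0.4],
    [0,0,-0.21,-196,-169,18,0.4],
    [0,0,-0.24,-224,-194,20,0.4],
    [0,0,-0.28,-252,-218,23,0.4],
    [0,0,-0.32,-280,-242,25,0.4],
    [0,0,-0.36,-308,-267,28,0.4],
    [0,0,-0.4,-336,-291,30,0.4],
    [0,0,-0.44,-364,-316,33,0.4],
    [0,0,-0.48,-392,-340,36,0.4],
    [0,0,-0.52,-420,-365,38,0.4],
    [0,0,-0.548,-448,-390,41,0.4],
    [0,0,-0.548,-475,-412,44,0.4],
    [0,0,-0.548,-498,-433,44,0.4],
    [0,0,-0.548,-498,-433,44,0.4],
    [0,0,-0.548,-498,-433,44,0.4],
  ],
  force=25,
)

```text
time: 1.82
ee_pos: [0.5304, 0.0605, 0.1782]
eef_rot: [-0.146, 0.989, -0.0, -0.0]
ft_force: [0.5, 0.2, -0.6]
width: 0.061
grip_force: 0.0
```

```bash
python3 - <<'E'
from h import *
c=snap('wrist','wrist1'); s=r.read_state(); print(s['ee_pos'],s['eef_rot'],s['joint_positions'],s['time'])
S,T=frame(17); g=np.array([.497,.052,.027])+.034*S[:,0]
print(goal(g+[0,0,-.019],T))
E
```

```text
[0.52989888 0.06224435 0.17819138] [-1.47536584e-01  9.89056527e-01  4.45240220e-05 -3.74575991e-04] [-0.60183926  0.16194117  0.44358582  1.78490001 -0.07408407  1.21184327
  1.72973211] 1.8667
(array([ 0.   , -0.001, -0.001]), array([  0.3,  -0.2, 170.2]))
```

View pics/wrist1.png

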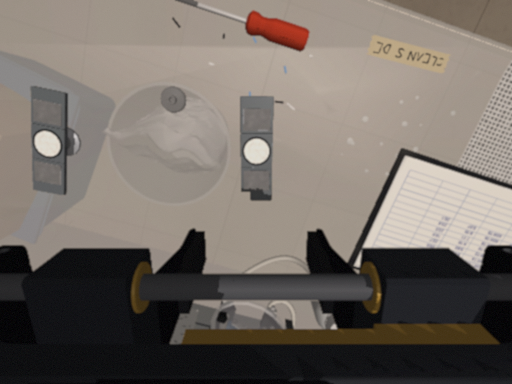

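The wrist view shows the notched slide upright at the centre: membrane (257,151), near corners (241,97) and (273,97), notch at lower left (245,195). The faint circle at about (170,143) needs a depth check.

```bash
python3 - <<'E'
from h import *
c=load('wrist1'); p=cloud(c)
for q in[(170,143),(150,190),(220,130),(173,98),(257,151)]: print(q,p[q[1],q[0]].round(3))
for q in[(257,151),(241,97),(273,97),(241,190),(272,199)]: print(q,px(c,*q,.030).round(4))
m=(np.hypot(p[...,0]-.497,p[...,1]-.052)<.07)&(p[...,2]>.022)&(p[...,2]<.037)
q=p[m]; print(m.sum(),q.mean(0),cv2.minAreaRect((q[:,:2]*1000).astype(np.float32)))
a=cv2.imread('pics/wrist1.png')[85:210,205:310]
cv2.imwrite('pics/wc.png',cv2.resize(a,None,fx=4.8,fy=4.8,interpolation=cv2.INTER_CUBIC))
E
```

```text
(170, 143) [ 0.524 -0.043 -0.001]
(150, 190) [ 0.585 -0.055 -0.001]
(220, 130) [ 0.493  0.008 -0.001]
(173, 98) [ 0.474 -0.046  0.016]
(257, 151) [0.499 0.053 0.03 ]
(257, 151) [0.4989 0.0529 0.03  ]
(241, 97) [0.4522 0.0221 0.03  ]
(273, 97) [0.443  0.0525 0.03  ]
(241, 190) [0.5447 0.0486 0.03  ]
(272, 199) [0.5448 0.084  0.03  ]
3309 [0.49491856 0.05105221 0.028586  ] ((499.57928466796875, 52.103702545166016), (110.17975616455078, 34.0112190246582), 16.43921661376953)
```

View pics/wc.png

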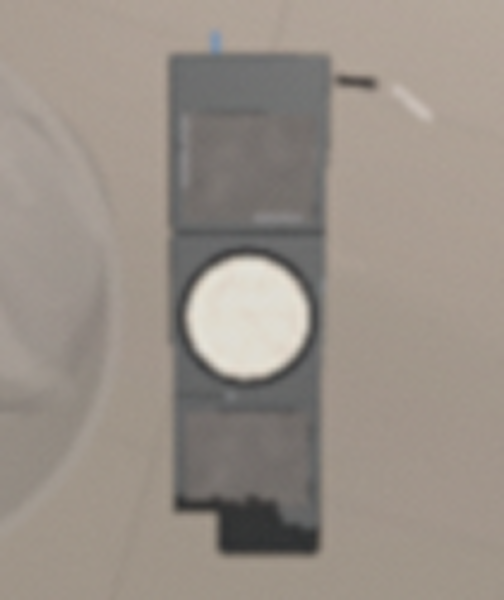

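The slide is confirmed level: top at 30 mm, 110 x 34 mm, centre (0.499, 0.0525), heading 16.7°. The circle lies flat, so it is no obstacle.

```bash
python3 - <<'E'
from h import *
S,T=frame(16.7); g=np.array([.4992,.0525,.027])+.034*S[:,0]
print(goal(g+[0,0,-.018],T))
E
```

```text
(array([ 0.   , -0.001,  0.005]), array([ -1.9,  -0.6, 169.2]))
```

Emit:
apply_moves(
  steps=[
    [0,0,0.005,-2,-0.5,20,0.4],
    [0,0,0.005,-2,-0.5,45,0.4],
    [0,0,0.005,-2,-0.5,70,0.4],
    [0,0,0.005,-2,-0.5,95,0.4],
    [0,0,0.005,-2,-0.5,115,0.4],
    [0,0,0.005,-2,-0.5,130,0.4],
    [0,0,0.005,-2,-0.5,142,0.4],
    [0,0,0.005,-2,-0.5,152,0.4],
    [0,0,0.005,-2,-0.5,160,0.4],
    [0,0,0.005,-2,-0.5,166,0.4],
    [0,0,0.005,-2,-0.5,169,0.4],
    [0,0,0.005,-2,-0.5,169,0.4],
    [0,0,0.005,-2,-0.5,169,0.4],
  ],
)

```text
time: 2.95
ee_pos: [0.5324, 0.0626, 0.0099]
eef_rot: [-0.146, 0.989, 0.0, 0.0]
ft_force: [0.6, -0.3, -1.1]
width: 0.0611
grip_force: 0.0
```

```bash
python3 - <<'E'
from h import *
c=snap('wrist','wrist2'); s=r.read_state(); print(s['ee_pos'],s['ft_force'],s['width'],s['time'])
S,T=frame(16.7); g=np.array([.4992,.0525,.027])+.034*S[:,0]
print(goal(g+[0,0,-.018],T))
E
```

```text
[0.53255254 0.06261746 0.01006499] [ 0.01537871 -0.01357401 -0.20276015] 0.06076556278617463 3.0
(array([0.   , 0.001, 0.001]), array([ 0.9, -0.1,  1.1]))
```

View pics/wrist2.png

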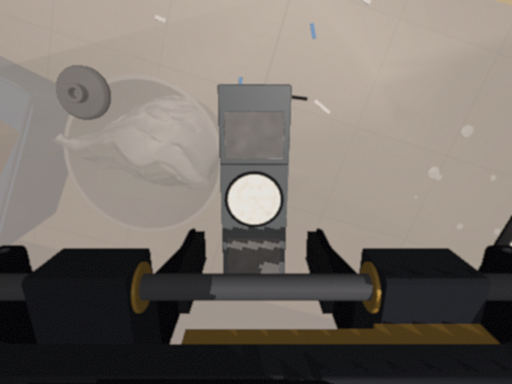

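The slide (membrane at (254,199)) runs centred between the fingers (inner faces at about 206 and 307), and the label end is under the gripper. I close now.

Emit:
apply_moves(
  steps=[
    [0,0,0,0.5,-0.5,0.5,0.0],
    [0,0,0,0.5,-0.5,0.5,-0.1],
    [0,0,0,0.5,-0.5,0.5,-0.15],
    [0,0,0,0.5,-0.5,0.5,-0.2],
    [0,0,0,0.5,-0.5,0.5,-0.25],
    [0,0,0,0.5,-0.5,0.5,-0.3],
    [0,0,0,0.5,-0.5,0.5,-0.5],
    [0,0,0,0.5,-0.5,0.5,-1],
    [0,0,0,0.5,-0.5,0.5,-1],
    [0,0,0,0.5,-0.5,0.5,-1],
    [0,0,0,0.5,-0.5,0.5,-1],
  ],
  force=25,
)

```text
time: 3.92
ee_pos: [0.5318, 0.062, 0.009]
eef_rot: [-0.146, 0.989, 0.0, 0.0]
ft_force: [-0.4, 0.4, 0.0]
width: 0.0338
grip_force: 25.0
```

```bash
python3 - <<'E'
from h import *
c=snap('wrist','wrist3'); s=r.read_state(); print(s['ee_pos'],s['ft_force'],s['width'],s['grip_force'],s['time'])
p=cloud(c)
m=(np.hypot(p[...,0]-.497,p[...,1]-.052)<.07)&(p[...,2]>.022)&(p[...,2]<.040)
m[235:]=False
q=p[m]; print(m.sum(),q.mean(0)); A=np.c_[q[:,:2]-q[:,:2].mean(0),np.ones(len(q))]; print('plane',np.linalg.lstsq(A,q[:,2],rcond=None)[0]); print(cv2.minAreaRect((q[:,:2]*1000).astype(np.float32)))
g=c['pixels'].astype(float).min(-1); w=m&(g>170); print('membrane',p[w].mean(0),w.sum())
E
```

```text
[0.53184    0.06197284 0.00907269] [ 0.64685629 -0.06959894  0.76321906] 0.03367128965618726 24.97965395450592 3.9667
10420 [0.47889907 0.0457503  0.02863386]
plane [0.00099817 0.00061543 0.02863386]
((481.83544921875, 46.60578918457031), (73.9493179321289, 34.084686279296875), 17.30593490600586)
membrane [0.49872283 0.05180697 0.02891739] 1978
```

Gripped at 33.7 mm width and 25 N, about 34.6 mm from the slide's middle, so the pads cover roughly 25–44 mm. The slide is still level. I lift straight up.

Emit:
apply_moves(
  steps=[
    [0,0,0,0,0,-3,-1],
    [0,0,0,0,0,-10,-1],
    [0,0,0,0,0,-22,-1],
    [0,0,0,0,0,-40,-1],
    [0,0,0,0,0,-65,-1],
    [0,0,0,0,0,-95,-1],
    [0,0,0,0,0,-125,-1],
    [0,0,0,0,0,-155,-1],
    [0,0,0,0,0,-180,-1],
    [0,0,0,0,0,-195,-1],
    [0,0,0,0,0,-200,-1],
    [0,0,0,0,0,-200,-1],
  ],
)

```text
time: 4.97
ee_pos: [0.5324, 0.0619, 0.2108]
eef_rot: [-0.145, 0.989, 0.0, 0.001]
ft_force: [-0.1, -0.6, -1.3]
width: 0.0337
grip_force: 25.0
```

```bash
python3 - <<'E'
from h import *
c=snap('wrist','wrist4'); s=r.read_state(); print(s['ee_pos'],s['width'],s['grip_force'],s['time'])
C=R.from_quat(s['eef_rot']);p=cloud(c)
t=C.inv().apply((p-s['ee_pos']).reshape(-1,3)).reshape(p.shape)*1000
m=(t[...,0]>0)&(t[...,0]<100)&(abs(t[...,1])<30)&(abs(t[...,2]+20)<25); m[235:]=False
q=t[m]; A=np.c_[q[:,:2],np.ones(len(q))]; print(m.sum(),'plane',np.linalg.lstsq(A,q[:,2],rcond=None)[0].round(4)); print(cv2.minAreaRect(q[:,:2].astype(np.float32)))
w=m&(c['pixels'].min(-1)>150); print('membrane',t[w].mean(0),w.sum())
P=np.concatenate([cloud(load(n)).reshape(-1,3) for n in('scene0','side0')])
for psi in(0,15,30,45):
    S,T=frame(psi,45); tc=np.array([.535,.325,.155])+.0346*S[:,0]+.018*T[:,2]
    L=(P-tc)@T*1000; ok=P[:,2]>.03
    d=lambda lo,hi:np.linalg.norm(np.maximum(np.maximum(lo-L[ok],L[ok]-hi),0),axis=1)
    dd=[d(np.array(a),np.array(b)) for a,b in(([-12,-35,-70],[12,35,0]),([-40,-95,-250],[40,95,-69]))]
    print(psi,tc.round(3),goal(tc,T),[(x.min().round(1),P[ok][x.argmin()].round(3)) for x in dd])
E
```

```text
[0.53174684 0.06185683 0.20931656] 0.03358653028278284 24.980374574661255 5.0167
10530 plane [-1.45000e-02  8.00000e-04 -1.97964e+01]
((48.143802642822266, 0.29210662841796875), (81.35037231445312, 51.3398551940918), 0.37776193022727966)
membrane [ 33.97815086  -0.33921199 -21.17989619] 2031
0 [0.572 0.325 0.167] (array([ 0.115, -0.779,  0.277]), array([-114.5,  240.3,   42.7])) [(np.float64(63.2), array([0.622, 0.401, 0.15 ])), (np.float64(107.9), array([0.617, 0.414, 0.157]))]
15 [0.571 0.335 0.167] (array([ 0.012, -0.785,  0.029]), array([-116. ,  249.9,   42.7])) [(np.float64(64.6), array([0.617, 0.41 , 0.155])), (np.float64(122.1), array([0.617, 0.414, 0.157]))]
30 [0.567 0.344 0.167] (array([-0.091, -0.781, -0.219]), array([-115.1,  259.6,   42.7])) [(np.float64(69.6), array([0.614, 0.354, 0.114])), (np.float64(112.6), array([0.633, 0.187, 0.122]))]
45 [0.561 0.351 0.167] (array([-0.194, -0.768, -0.467]), array([-111.6,  268.7,   42.7])) [(np.float64(64.9), array([0.614, 0.354, 0.114])), (np.float64(97.3), array([0.633, 0.187, 0.122]))]
```

Emit:
apply_moves(
  steps=[
    [0,-0.02,0,-3,8,0,-1],
    [0,-0.06,0,-9,24,0,-1],
    [0,-0.11,0,-17,44,1,-1],
    [0,-0.17,0,-26,65,2,-1],
    [0,-0.23,0,-36,86,4,-1],
    [0,-0.3,0,-46,107,7,-1],
    [0,-0.37,0,-56,128,11,-1],
    [0,-0.44,0,-66,149,15,-1],
    [0,-0.51,0,-76,170,20,-1],
    [0,-0.58,0,-86,190,25,-1],
    [0,-0.64,0,-95,209,31,-1],
    [0,-0.7,0,-103,226,36,-1],
    [0,-0.75,0,-110,240,40,-1],
    [0,-0.775,0,-114,247,42,-1],
    [0,-0.785,0,-116,251,43,-1],
    [0,-0.785,0,-116,251,43,-1],
    [0,-0.785,0,-116,251,43,-1],
    [0,-0.785,0,-116,251,43,-1],
  ],
)

```text
time: 6.52
ee_pos: [0.5703, 0.3353, 0.1656]
eef_rot: [-0.134, 0.914, 0.056, 0.378]
ft_force: [0.6, -0.2, -0.5]
width: 0.0336
grip_force: 25.0
```

```bash
python3 - <<'E'
from h import *
c=snap('wrist','wrist5'); d=snap('scene','scene5'); e=snap('side','side5'); s=r.read_state(); print(s['ee_pos'],s['width'],s['grip_force'],s['time'],s['joint_positions'])
C=R.from_quat(s['eef_rot']); M=C.as_matrix(); print('tilt',np.degrees(np.arcsin(-M[2,0])), 'y tilt',M[2,1])
p=cloud(c); t=C.inv().apply((p-s['ee_pos']).reshape(-1,3)).reshape(p.shape)*1000
m=(t[...,0]>12)&(t[...,0]<95)&(abs(t[...,1])<16)&(abs(t[...,2]+20)<15); m[235:]=False
q=t[m]; A=np.c_[q[:,:2],np.ones(len(q))]; print(m.sum(),'plane',np.linalg.lstsq(A,q[:,2],rcond=None)[0].round(4))
w=m&(c['pixels'].min(-1)>150); print('membrane tool',t[w].mean(0),'world',p[w].mean(0),w.sum())
f=lambda i,u,v,W,H:cv2.resize(i[v:v+H,u:u+W,::-1],(390,390),interpolation=cv2.INTER_CUBIC)
cv2.imwrite('pics/end.png',np.hstack([f(d['pixels'],110,80,150,150),f(e['pixels'],150,50,150,150)]))
E
```

```text
[0.57078781 0.33526801 0.16634606] 0.03350291906535748 24.98041570186615 6.6667 [-0.91973943  0.0558175   0.14585808  2.15218604  1.01832951  0.38790814
  0.22651895]
tilt 44.98483294295768 y tilt 0.0006299394311562456
9878 plane [ 2.30000e-03  7.00000e-04 -1.92931e+01]
membrane tool [ 33.34326868  -2.32944232 -19.39187911] world [0.5357357  0.32232817 0.15648934] 154
```

View pics/end.png

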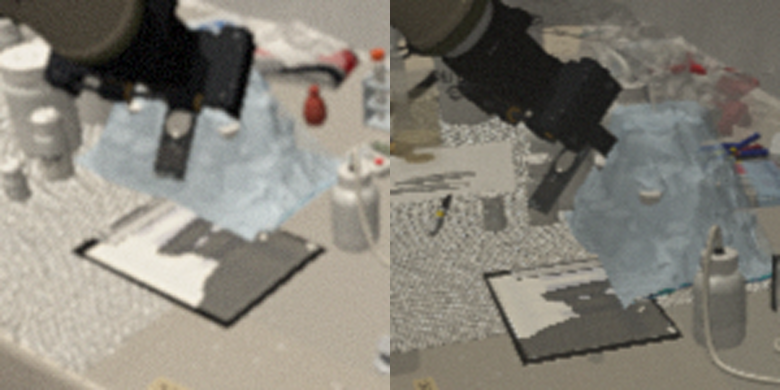

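The pictures show the slide held above the clipboard, low end towards the robot and label end high in the gripper. The measured tilt is 45° with the middle at (0.536, 0.323, 0.155). I let it settle, then hand in.

Emit:
apply_moves(
  steps=[
    [0,0,0,0,0,0,-1],
    [0,0,0,0,0,0,-1],
    [0,0,0,0,0,0,-1],
    [0,0,0,0,0,0,-1],
    [0,0,0,0,0,0,-1],
    [0,0,0,0,0,0,-1],
  ],
)

```text
time: 7.17
ee_pos: [0.5706, 0.3357, 0.1661]
eef_rot: [-0.134, 0.914, 0.056, 0.378]
ft_force: [0.3, -1.1, -0.3]
width: 0.0332
grip_force: 25.0
```

```bash
python3 -c "
from bench import r
s=r.read_state();print(s['ee_pos'],s['width'],max(abs(v) for v in s['joint_vel']));print(r.close_job())"
```

```text
[0.57057904 0.33568082 0.16607104] 0.03321621013575195 0.0016768498285454263
the job is handed in; nothing more can be done
None
```

I handed in the job at about 7.2 s with the notched slide held still by its label end, its middle about 15 cm above the middle of the clipboard, tipped 45° with the label end high and the label side up; no result was returned.

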